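# Close the notched bench clamp on a block

### The arm

A 6-joint arm with a two-finger parallel gripper is mounted at the origin on a cart in front of the work surface, level with it; the furniture and walls round the work are solid. World frame = base frame: x ahead of the robot, y to its left, z up, the work surface at z = 0. Lengths are in m, angles in rad, forces in N, time in s.
With the tool pointing down it reaches from about 0.375 to 0.9 m from the base axis. Payload 3.1 kg.
Tool frame: the origin (TCP) lies on the centre line of the jaws, within the pads' length; the fingertips stand 8 mm ahead of it and the grasp point (between the pads) lies 11 mm behind it; z points along the fingers, y is the line along which they close (so a half turn about z gives the same grasp; the last joint's range is limited). The gripper opens to 85 mm and grips with 20 to 120 N. Pads are 22 mm wide; open, the fingers measure 114 mm over their backs; the gripper's body (76 mm by 85 mm) begins 54 mm behind the grasp point. The pads swing forward as they close: fully open they stand 13 mm farther back than shut.
Start: joints at [1.135, 0.527, 1.433, -0, 1.181, -0.178], TCP at [0.159, 0.604, 0.239] pointing down, gripper open.
Joint ranges: [-3.08, 3.08], [-0.75, 2.2], [0.22, 2.44], [-1.43, 4.57], [0, 2.65], [-2.85, 2.85]. Speed limits (rad/s): [2.79, 2.79, 3.14, 3.14, 3.14, 3.14].

### API

Orientations are given as a unit quaternion [x, y, z, w].
In Python, from station import * gives the robot as it stands.
- The arm moves only by the tool play_rows, never from a script. Its argument "rows" is a list of rows, each a list of 3 entries, a list of its own where there are three numbers: the turn, a rotation vector about the tool's x, y, z in degrees, then the shift along the tool's x, y, z in mm, then the closure, from 0 (fully open) to 1 (shut). In form: [[[ax, ay, az], [dx, dy, dz], jaw], ...]. A call has 1 to 12 rows; each row shifts and turns the commanded pose from where the row before left it, along the tool's axes as they then stand; what a row does not reach is not made up. A row lasts 1/12 s, in which the tool goes at most 41.7 mm and 7.16 degrees, less where a joint would pass 70% of its speed; a pose out of reach is approached as far as the arm can. A call with a gripper value outside its range is refused whole. The fingers move at their own pace and stop on an object; "grip_force" is the grip in N (left out, the last holds). Time passes only in rows, so rows that do not move let the fingers close. It gives the time, the measured TCP pose, the force, the opening and the grip force at its end, in the units of the state.
- sense(): the state, without advancing time (a new reading comes with each control period).
- snapshot(name): name is "side" or "top"; returns (picture, depth): 420x560x3 uint8, red, green, blue; 420x560 float32, m along the optical axis (not along the pixel's ray), 0 where there is no reading.
- get_calibration(name): a dict with "vfov" (degrees; the focal length in pixels is half the picture's height over the tangent of half this angle, whatever the lens; pixels are square), "cx", "cy" (the principal point, pixels), "k1" (the pictures are not rectified: a ray, as slopes to the right and down, at radius r is drawn at 1 + k1 r^2 times it, then the intrinsics apply), "xyz" and "attitude" of the camera in the world. Camera axes: x right, y down, z forward; pixel columns grow to the right and rows downward; lengths in m; the calibration is good to about 2 mm. A picture is of the moment at which its call begins. get_calibration takes no time and is no camera call.
- sign_off(): hands the job in; it is judged then, once.
The state is a dict: "t": time; "q": joint angles; "qd": joint speeds; "tau": joint torques, N m; "tcp_pos": TCP position; "tool_rot": TCP orientation; "force": force on the tool from outside, world axes, zero at the start; "ft_torque": the same for the moment, N m; "finger_gap": opening from 0.0 (shut) to 1.0 (fully open); "gripper_force": force on a finger pad.
Only numpy, scipy, OpenCV 4.12 (cv2) and the standard library are available. Lean on these libraries where they do the work, as an engineer would, in place of code of your own. Each camera call takes 0.05 s, during which the arm holds its last target. There are 200 camera calls.

### The job

Clamp the loose wooden block in the bench clamp: hold the release bar up, slide the jaw along so that its sprung pad pushes the block square and fully home against the fixed jaw, and let the bar go so that its tooth drops right down into a notch while the pad is still squeezed, neither slack nor bottomed. Feel for the notch: never ram the tooth or the pad, do not touch the block by hand, and leave the other things on the bench alone.

Things in the scene. Friction and masses are not known exactly. Their poses are not given: they have to be found in the camera images.
- clamp_bed: The clamp's wooden bed, 100 mm wide (x), 360 mm long (y), fixed to the bench. Origin on the bench in the middle of its width; y runs along the bed toward the fixed jaw, z up. It spans y = -155 to +205 mm; its top, on which the block slides, is 24 mm above the bench.
- fixed_face (a point): Centre of the fixed jaw's wooden face, which looks along the bed to -y: at y = +170 mm of the bed, 50 mm above the bench. The fixed jaw is 90 mm wide and its top is 76 mm above the bench. Axes as the bed's.
- slot (a point): Point on the bed's top, above its origin, in the 16 mm slot along the bed's middle. The slot holds a notched steel strip: a notch 5 mm long and 6.5 mm deep every 12 mm, flat lands between. The strip is pinned anywhere within 6 mm along y, so where the notches lie is not known beforehand; they are not in step with the parking notch.
- sliding_jaw: Grey jaw carriage, 117 x 70 mm, sliding along the bed's y with about 5 N of friction (stays where left). Origin on the bed's top right below the release bar; axes as the bed's. It starts at y = -110 mm of the bed, its tooth down in a parking notch that blocks it. With the block home and the pad just touching it is at y = +1 mm.
- jaw_plate (a point): Top of the sliding jaw's upright plate, 80 mm wide, 16 mm thick: 27 mm ahead (y) of the sliding jaw's origin, 77 mm above the bench.
- release_bar: Release bar on the sliding jaw: round steel crossbar 10 mm thick, 70 mm long along the bed's x, on an upright stem. Moves only up and down in the jaw; a damped spring presses it down with 4 to 6 N. Origin at the crossbar's centre: 91 mm above the sliding jaw's origin (115 mm above the bench) when fully down, 6.5 mm higher with the tooth on a land, 14 mm higher at its top stop.
- tooth (a point): Tip of the tooth at the foot of the release bar's stem, 101.5 mm below the crossbar's centre, inside the slot: 3.5 mm thick, 10 mm wide, rounded. It enters a notch when about 1 mm or less off its centre. Raised 7.5 mm or more it clears the lands.
- pad: Sprung wooden pad on the front (+y) of the sliding jaw, 60 mm wide, 36 mm high. Origin at the centre of its face: 55 mm ahead (y) of the sliding jaw's origin when free, 37 mm when bottomed (18 mm of travel). Its spring needs 0.5 N when just touched and 0.5 N more per mm.
- blank: The loose pale wooden block, 61 mm wide, 114 mm long (its y axis, roughly along the bed's y) and 44 mm high, lying on the bed between the pad and the fixed jaw, 0.11 to 0.22 kg. Origin at the centre of its underside. At home against the fixed jaw its origin is at y = +113 mm of the bed.
- sanding_block: Bystander: cork and red-brown sanding block, 67 x 111 x 31 mm, behind the clamp. Origin at the centre of its underside.
- tape_measure: Bystander: yellow tape measure, 36 x 84 x 64 mm, behind the clamp. Origin at the centre of its underside.
- block_brown: Bystander: brown wooden block, 90 x 136 x 44 mm, to the right of the clamp. Origin at the centre of its underside.
- yellow_spool: Bystander: yellow spool, 66 mm across, 50 mm high, to the right of the clamp. Origin at the centre of its underside.
There are look-alikes about, which are no part of the job. What is shaped like the blank but pink is not meant.

How it is judged:
By the outcome, as a careful person would: the job done as asked, in the order asked, and still so for the second after the job is handed in, with the robot touching nothing.
It also fails if it takes over 51 s, if anything falls off the work surface, if the arm or the gripper's body presses on something with over 40 N, if the wrist force passes 120 N, or if a joint passes its speed limit or range.

## Working session

There is one attempt and no reset: what is moved stays moved. The work goes in short steps, Python scripts to look and compute and a tool call to move; the robot and the scene stay as the last step left them, time stands still between calls to the robot, and variables do not carry over. Pictures are saved under pics/ and viewed, at most 10 in all, crops included, and the job is handed in when it is done.

Besides the shell and the picture viewer there is one more tool, called as name(argument=value, ...) on one line, values as JSON. play_rows: Moves the arm, as the interface text tells. Its arguments: {"type":"object","properties":{"rows":{"type":"array","items":{"type":"array"}},"grip_force":{"type":"number"}},"required":["rows"]}

```bash
mkdir -p pics; ls; python3 - <<'E'
from station import *
import cv2, numpy as np
for n in ("side","top"):
    p,d=snapshot(n); np.savez(f"{n}0.npz",p=p,d=d); cv2.imwrite(f"pics/{n}0.png",p[:,:,::-1]); print(n,get_calibration(n))
print(sense())
E
```

```text
pics
side {'vfov': 42.28523559329013, 'cx': 279.4735971647691, 'cy': 205.13244304614443, 'k1': -0.0683143195321233, 'xyz': array([1.01487883, 0.92554431, 1.08240463]), 'attitude': array([ 0.18130622,  0.89652313, -0.39733308, -0.07416709])}
top {'vfov': 56.03398563306633, 'cx': 279.7321767135741, 'cy': 206.65419838198085, 'k1': 0.018290934133721255, 'xyz': array([ 0.49053785, -0.10563252,  1.09155231]), 'attitude': array([-0.70142993,  0.70963391, -0.05419145,  0.03845852])}
{'t': 0.1, 'q': array([ 1.13449449e+00,  5.28347473e-01,  1.43378755e+00, -3.21730946e-06,
        1.18142648e+00, -1.78496919e-01]), 'qd': array([ 0.00040609, -0.00216461, -0.003983  , -0.00058654, -0.00087401,
        0.00068173]), 'tau': array([-5.88876310e-05, -4.43302703e+01, -1.78586286e+01, -2.06942218e-04,
        3.91343943e-03, -1.93155785e-06]), 'tcp_pos': array([0.15904432, 0.60376229, 0.23844303]), 'tool_rot': array([ 1.28545116e-01,  9.91703173e-01, -9.38725707e-04, -2.96449322e-04]), 'force': array([-1.64753454,  0.55474433, -0.60937095]), 'ft_torque': array([ 0.01864038, -0.01065547, -0.01111153]), 'gripper_force': 0.0, 'finger_gap': 0.9964169177042375}
```

View pics/side0.png

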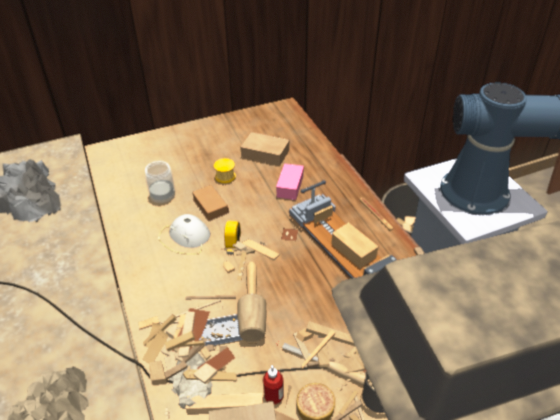

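View pics/top0.png

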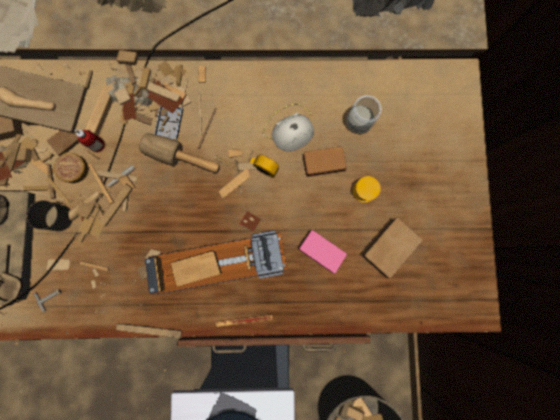

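The side view shows the clamp around (335,235). In the top view the fixed jaw is at (153,275), the pale block at (197,269) and the sliding jaw at (267,255). Possible mix-ups for the block in the top view are the pale block on the bed at (197,269), the pink one at (323,251), the brown one at (392,248) and the sanding block at (325,161). I choose the pale one on the bed and will check it in a close crop.

```bash
cat > h.py <<'E'
from station import *
import cv2, numpy as np
from scipy.spatial.transform import Rotation as R
def K(c,h=420): f=h/2/np.tan(np.radians(c["vfov"]/2)); return np.array([[f,0,c["cx"]],[0,f,c["cy"]],[0,0,1]])
def slopes(n,uv):
    c=get_calibration(n); uv=np.asarray(uv,float).reshape(-1,2)
    s=cv2.undistortPoints(uv[:,None],K(c),np.array([c["k1"],0,0,0,0.]))[:,0]
    return c,np.c_[s,np.ones(len(s))]
def onplane(n,uv,z):
    c,s=slopes(n,uv); d=R.from_quat(c["attitude"]).apply(s); o=c["xyz"]
    return o+d*((z-o[2])/d[:,2])[:,None]
def cloud(n,d,mask):
    v,u=np.nonzero(mask&(d>0)); c,s=slopes(n,np.c_[u,v]); return R.from_quat(c["attitude"]).apply(s*d[v,u][:,None])+c["xyz"],u,v
def tri(uvs):
    A=[];b=[]
    for n,uv in uvs.items():
        c,s=slopes(n,uv); d=R.from_quat(c["attitude"]).apply(s)[0]; d/=np.linalg.norm(d); P=np.eye(3)-np.outer(d,d); A.append(P); b.append(P@c["xyz"])
    x=np.linalg.lstsq(np.vstack(A),np.hstack(b),rcond=None)[0]; return x,[np.linalg.norm(P@x-q) for P,q in zip(A,b)]
def proj(n,X):
    c=get_calibration(n); r=R.from_quat(c["attitude"]).inv(); X=np.atleast_2d(X)
    return cv2.projectPoints(X.astype(float),r.as_rotvec(),-r.apply(c["xyz"]),K(c),np.array([c["k1"],0,0,0,0.]))[0][:,0]
E
python3 - <<'E'
from h import *
t=np.load("top0.npz");s=np.load("side0.npz")
a=cv2.resize(t["p"][225:300,138:292],(800,390),interpolation=cv2.INTER_CUBIC)[:, :, ::-1]
b=cv2.resize(s["p"][175:285,275:410],(736,600),interpolation=cv2.INTER_CUBIC)[:, :, ::-1]
cv2.imwrite("pics/topc.png",a);cv2.imwrite("pics/sidec.png",b)
m=np.zeros((420,560),bool);m[225:300,138:292]=1
P,u,v=cloud("top",t["d"],m)
hs,e=np.histogram(P[:,2],bins=np.arange(-.01,.14,.004)); print(list(zip((e[:-1]*1e3).round(),hs)))
k=P[:,2]>.1
print("high",P[k].round(4)[:30],u[k][:30],v[k][:30])
E
```

```text
[(np.float64(-10.0), np.int64(0)), (np.float64(-6.0), np.int64(316)), (np.float64(-2.0), np.int64(3439)), (np.float64(2.0), np.int64(2006)), (np.float64(6.0), np.int64(132)), (np.float64(10.0), np.int64(119)), (np.float64(14.0), np.int64(186)), (np.float64(18.0), np.int64(294)), (np.float64(22.0), np.int64(1341)), (np.float64(26.0), np.int64(770)), (np.float64(30.0), np.int64(38)), (np.float64(34.0), np.int64(104)), (np.float64(38.0), np.int64(397)), (np.float64(42.0), np.int64(143)), (np.float64(46.0), np.int64(86)), (np.float64(50.0), np.int64(100)), (np.float64(54.0), np.int64(49)), (np.float64(58.0), np.int64(63)), (np.float64(62.0), np.int64(68)), (np.float64(66.0), np.int64(708)), (np.float64(70.0), np.int64(439)), (np.float64(74.0), np.int64(364)), (np.float64(78.0), np.int64(189)), (np.float64(82.0), np.int64(7)), (np.float64(86.0), np.int64(0)), (np.float64(90.0), np.int64(0)), (np.float64(94.0), np.int64(0)), (np.float64(98.0), np.int64(0)), (np.float64(102.0), np.int64(0)), (np.float64(106.0), np.int64(0)), (np.float64(110.0), np.int64(0)), (np.float64(114.0), np.int64(19)
[... 537 characters left out ...]
5366 -0.0835  0.118 ]
 [ 0.5365 -0.086   0.1195]
 [ 0.5363 -0.0885  0.1236]
 [ 0.5364 -0.0909  0.1204]
 [ 0.5363 -0.0934  0.1212]
 [ 0.5342 -0.0835  0.1172]
 [ 0.5341 -0.0859  0.118 ]
 [ 0.534  -0.0884  0.1191]
 [ 0.5339 -0.0909  0.1212]
 [ 0.5339 -0.0933  0.1195]
 [ 0.5316 -0.086   0.1195]
 [ 0.5315 -0.0884  0.12  ]
 [ 0.5315 -0.0909  0.1203]
 [ 0.5316 -0.0933  0.1176]
 [ 0.5291 -0.0859  0.1198]
 [ 0.5291 -0.0884  0.1191]
 [ 0.529  -0.0909  0.1228]] [263 264 265 262 263 264 265 266 262 263 264 265 266 262 263 264 265 266
 262 263 264 265 266 263 264 265 266 263 264 265] [237 237 237 238 238 238 238 238 239 239 239 239 239 240 240 240 240 240
 241 241 241 241 241 242 242 242 242 243 243 243]
```

View pics/topc.png

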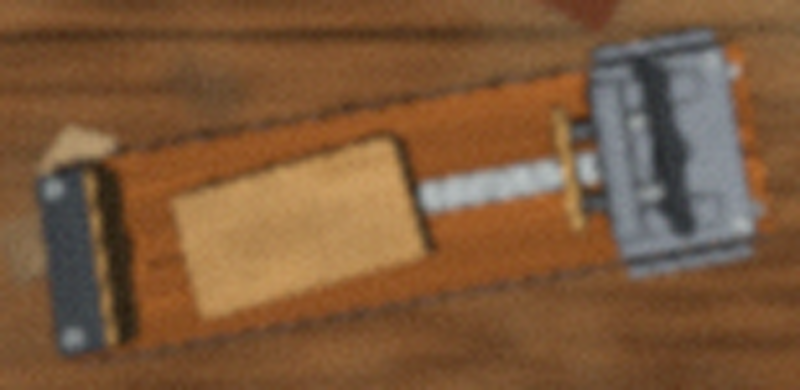

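View pics/sidec.png

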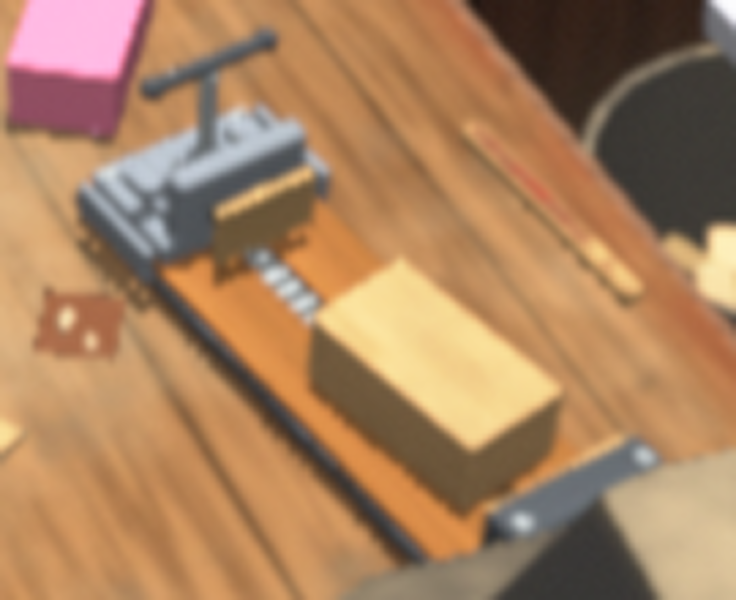

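The crops confirm the pale block on the bed, slightly yawed, with top-crop corners (175,197), (390,138), (428,258) and (203,320). The bar runs from about (640,65) to (685,228) in the top crop, and from (150,88) to (265,42) in the side crop.

```bash
python3 - <<'E'
from h import *
t=np.load("top0.npz");d=t["d"]
hsv=cv2.cvtColor(t["p"],cv2.COLOR_RGB2HSV)
m=np.zeros((420,560),bool);m[225:300,138:292]=1
P,u,v=cloud("top",d,m)
def rect(k,name):
    c,s,a=cv2.minAreaRect((P[k,:2]*1e3).astype(np.float32)); print(name,np.round(c,1),np.round(s,1),round(a,2),"z",np.median(P[k,2]).round(4))
    return c,s,a
rect(P[:,2]>.105,"bar")
H=hsv[v,u]
inb=(P[:,2]>.062)&(P[:,2]<.075)&(u>168)&(u<222); rect(inb,"blank top")
bed=(P[:,2]>.018)&(P[:,2]<.030)&(H[:,1]>140); bed&=(u>160)&(u<250); 
mm=np.zeros((420,560),np.uint8); mm[v[bed],u[bed]]=1; mm=cv2.morphologyEx(mm,cv2.MORPH_OPEN,np.ones((3,3))); k=mm[v,u]>0; rect(k&bed,"bed")
# bed edges by row-fit
for nm,f in(("far",np.min),("near",np.max)):
    pts=[(uu,f(v[k&(u==uu)])) for uu in range(170,245) if (k&(u==uu)).any()]
    X=onplane("top",pts,.024); 
    l=cv2.fitLine((X[:,:2]*1e3).astype(np.float32),cv2.DIST_HUBER,0,.01,.01).ravel(); print(nm,l, np.degrees(np.arctan2(l[1],l[0])))
fj=(P[:,2]>.07)&(u<160); rect(fj,"fixed jaw"); 
pl=(P[:,2]>.068)&(P[:,2]<.085)&(u>240); rect(pl,"plate")
print(tri({"top":(261.3,237.5),"side":(302.5,191.1)}),tri({"top":(270,268.9),"side":(323.6,182.7)}))
E
```

```text
bar [503.9 -94.2] [81.4 11. ] 9.66 z 0.1204
blank top [469.9  89.1] [ 60.8 113.4] 15.08 z 0.0693
bed [476.9  67.4] [103.4 246. ] 9.17 z 0.0252
far [ 1.650518e-01 -9.862849e-01  5.265922e+02  6.643954e+01] -80.49975
near [ 1.6394310e-01 -9.8646981e-01  4.2777121e+02  6.3385437e+01] -80.564156
fixed jaw [455.6 194.1] [89.3 28.7] 8.03 z 0.0767
plate [498.1 -57.6] [79.2 35.7] 9.41 z 0.077
(array([ 0.54147656, -0.08134507,  0.12109805]), [np.float64(0.0012279426488032011), np.float64(0.0012279426488026252)]) (array([ 0.46589166, -0.10243066,  0.10932135]), [np.float64(5.416197985846669e-05), np.float64(5.4161979858102255e-05)])
```

```bash
python3 - <<'E'
from h import *
for n in("side","top"):
    d=np.load(n+"0.npz")["d"]; P,u,v=cloud(n,d,d>0)
    if n=="side":
        for uv in((480,300),(440,260),(370,290),(520,380),(400,350)): print(uv,P[(u==uv[0])&(v==uv[1])].round(3))
    a=np.array([.159,.604]);b=np.array([.504,-.093]);L=np.linalg.norm(b-a);w=(b-a)/L
    s=(P[:,:2]-a)@w; l=(P[:,:2]-a)@np.array([-w[1],w[0]])
    for s0 in np.arange(-.1,.9,.1):
        k=(s>s0)&(s<s0+.1)&(abs(l)<.12); print(n,round(s0,1),k.sum(),P[k,2].max().round(3) if k.any() else None)
E
```

```text
(480, 300) [[0.632 0.637 0.544]]
(440, 260) [[0.641 0.564 0.547]]
(370, 290) [[0.727 0.539 0.499]]
(520, 380) [[0.634 0.732 0.505]]
(400, 350) [[0.74  0.636 0.498]]
side -0.1 0 None
side 0.0 0 None
side 0.1 0 None
side 0.2 0 None
side 0.3 0 None
side 0.4 332 0.082
side 0.5 2089 0.082
side 0.6 2053 0.074
side 0.7 2301 0.125
side 0.8 1714 0.052
top -0.1 496 -0.884
top 0.0 331 0.006
top 0.1 748 0.008
top 0.2 1463 0.008
top 0.3 2147 0.017
top 0.4 2784 0.083
top 0.5 3505 0.082
top 0.6 3419 0.075
top 0.7 3266 0.125
top 0.8 3212 0.054
```

play_rows(rows=[[[0, 0, 0], [-13, -15, 0], 0.5], [[0, 0, 0], [-26, -29.5, 0], 0.5], [[0, 0, 0], [-26, -29.5, 0], 0.5], [[0, 0, 0], [-26, -29.5, 0], 0.5], [[0, 0, 0], [-26, -29.5, 0], 0.5], [[0, 0, 0], [-26, -29.5, 0], 0.5], [[0, 0, 0], [-26, -29.5, 0], 0.5], [[0, 0, 0], [-26, -29.5, 0], 0.5], [[0, 0, 0], [-26, -29.5, 0], 0.5], [[0, 0, 0], [-26, -29.5, 0], 0.5], [[0, 0, 0], [-26, -29.5, 0], 0.5], [[0, 0, 0], [-26, -29.5, 0], 0.5]], grip_force=20)

```text
t: 1.1
tcp_pos: [0.3621, 0.198, 0.2393]
tool_rot: [0.128, 0.992, -0.0, -0.0]
force: [0.5, 0.2, -0.5]
finger_gap: 0.496
gripper_force: 0.0
```

play_rows(rows=[[[0, 0, 0], [-26, -29.5, 0], 0.5], [[0, 0, 0], [-26, -29.5, 0], 0.5], [[0, 0, 0], [-26, -29.5, 0], 0.5], [[0, 0, 0], [-26, -29.5, 0], 0.5], [[0, 0, 0], [-26, -29.5, 0], 0.5], [[0, 0, 0], [-26, -29.5, 0], 0.5], [[0, 0, 0], [-26, -29.5, 0], 0.5], [[0, 0, 0], [-24, -29, 0], 0.5], [[0, 0, -6.1], [0, 0, 0], 0.5], [[0, 0, -6.1], [0, 0, 0], 0.5], [[0, 0, -6.1], [0, 0, 0], 0.5], [[0, 0, -6.0], [0, 0, 0], 0.5]])

```text
t: 2.1
tcp_pos: [0.5007, -0.0808, 0.2388]
tool_rot: [-0.085, 0.996, 0.0, -0.001]
force: [0.8, -0.2, -0.4]
finger_gap: 0.502
gripper_force: 0.0
```

```bash
cat > st.py <<'E'
from h import *
YD=np.array([-.1645,.9864]);XD=np.array([.9864,.1645])
def st():
    s=sense(); r=R.from_quat(s["tool_rot"]).as_matrix()
    print("t",s["t"],"tcp",s["tcp_pos"].round(4),"along",(s["tcp_pos"][:2]@YD*1e3).round(1),"across",(s["tcp_pos"][:2]@XD*1e3).round(1),"yaw",np.degrees(np.arctan2(r[1,1],r[0,1])).round(2),"z",r[:,2].round(3),"F",s["force"].round(1),"Fy",(s["force"][:2]@YD).round(2),"gap",round(s["finger_gap"]*85,1),"gf",s["gripper_force"],"q6",s["q"][[0,5]].round(2))
    return s
E
python3 -c "
from st import *
st()"
```

```text
t 2.1 tcp [ 0.5007 -0.0808  0.2388] along -162.1 across 480.6 yaw 99.77 z [-0.001  0.001 -1.   ] F [ 0.8 -0.2 -0.4] Fy -0.34 gap 42.6 gf 0.0 q6 [-0.38 -2.12]
```

play_rows(rows=[[[0, 0, 0], [-1, -12.5, 0], 0.5], [[0, 0, 0], [0, 0, 30], 0.5], [[0, 0, 0], [0, 0, 40], 0.5], [[0, 0, 0], [0, 0, 30], 0.5], [[0, 0, 0], [0, 0, 20], 0.6], [[0, 0, 0], [0, 0, 14], 0.7], [[0, 0, 0], [0, 0, 0], 0.75], [[0, 0, 0], [0, 0, 0], 0.75]])

```text
t: 2.77
tcp_pos: [0.5039, -0.093, 0.1046]
tool_rot: [-0.082, 0.997, 0.0, -0.001]
force: [0.1, -0.1, 0.3]
finger_gap: 0.255
gripper_force: 0.0
```

```bash
python3 - <<'E'
from st import *
st()
p,d=snapshot("side"); np.savez("side1.npz",p=p,d=d)
cv2.imwrite("pics/side1.png",cv2.resize(p[150:240,270:370],(660,594),interpolation=cv2.INTER_CUBIC)[:,:,::-1])
E
```

```text
t 2.7667 tcp [ 0.5039 -0.093   0.1046] along -174.7 across 481.8 yaw 99.42 z [-0.002  0.001 -1.   ] F [ 0.1 -0.1  0.3] Fy -0.1 gap 21.7 gf 0.0 q6 [-0.4  -2.14]
```

View pics/side1.png

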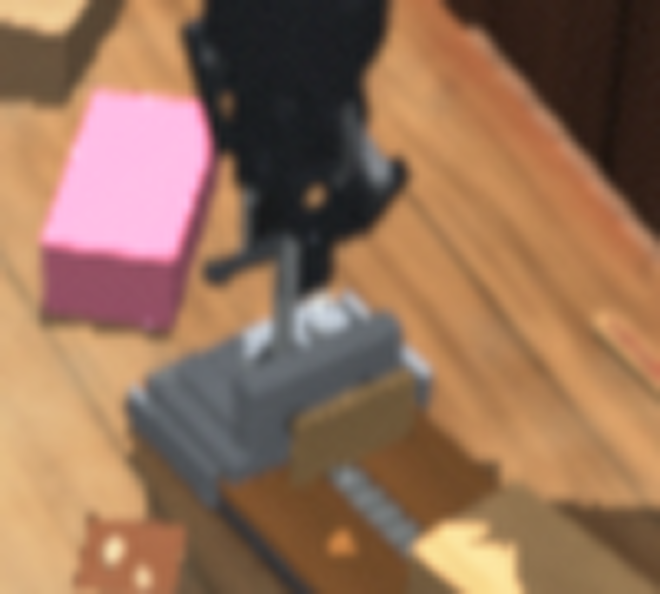

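```bash
python3 - <<'E'
from st import *
s=sense(); p=s["tcp_pos"]; r=R.from_quat(s["tool_rot"]).as_matrix()
def c(X): return ((proj("side",X)-[270,150])*6.6).round(0)
print("tip front/back", c(np.array([p+r@[x,y,.008] for x in(-.011,.011) for y in(.011,-.011)])))
print("barends pred",c(np.array([p+r@[x,0,-.011] for x in(-.035,.035)])), "stem foot",c(p+r@[0,0,.03]))
t=np.load("top0.npz");P,u,v=cloud("top",t["d"],(np.arange(560)[None]>240)&(np.arange(560)[None]<292)&(np.arange(420)[:,None]>225)&(np.arange(420)[:,None]<290))
k=P[:,2]>.105; a=P[k,:2]@YD*1e3;b=P[k,:2]@XD*1e3; print("bar along",np.percentile(a,[2,50,98]),"across",np.percentile(b,[0,2,50,98,100]))
d=np.load("side1.npz")["d"]; 
for U,V in((285,300),(285,270),(285,245),(315,270),(315,250),(230,268),(260,250),(350,210)):
    uu,vv=int(270+U/6.6),int(150+V/6.6); m=np.zeros(d.shape,bool); m[vv,uu]=1; Q=cloud("side",d,m)[0]; print(U,V,[( (q[:2]@YD*1e3).round(1),(q[:2]@XD*1e3).round(1),q[2].round(4)) for q in Q])
E
```

```text
tip front/back [[272. 298.]
 [243. 269.]
 [316. 279.]
 [286. 250.]]
barends pred [[210. 269.]
 [349. 210.]] stem foot [[277. 313.]]
bar along [-180.77722759 -175.70767089 -170.64886508] across [440.85773815 442.72977187 481.65319417 520.47296479 522.23784797]
285 300 [(np.float64(-159.5), np.float64(490.7), np.float64(0.0999))]
285 270 [(np.float64(-157.7), np.float64(492.7), np.float64(0.1202))]
285 245 [(np.float64(-158.7), np.float64(492.4), np.float64(0.1301))]
315 270 [(np.float64(-151.3), np.float64(484.0), np.float64(0.1209))]
315 250 [(np.float64(-136.5), np.float64(495.5), np.float64(0.1474))]
230 268 [(np.float64(-173.6), np.float64(511.4), np.float64(0.1174))]
260 250 [(np.float64(-170.2), np.float64(497.4), np.float64(0.1242))]
350 210 [(np.float64(-112.8), np.float64(494.8), np.float64(0.1843))]
```

The grey upright at (285,290) is the front finger's side, and the bar's far end at (220,265) matches the prediction of (210,269). The bar is between the fingers, so I close gently.

play_rows(rows=[[[0, 0, 0], [0, -0.9, 0], 0.8], [[0, 0, 0], [0, 0, 0], 0.84], [[0, 0, 0], [0, 0, 0], 0.86], [[0, 0, 0], [0, 0, 0], 0.88], [[0, 0, 0], [0, 0, 0], 0.88]], grip_force=20)

```text
t: 3.23
tcp_pos: [0.5045, -0.0934, 0.1059]
tool_rot: [-0.083, 0.997, -0.0, 0.001]
force: [-0.3, 1.2, -0.3]
finger_gap: 0.123
gripper_force: 0.3
```

```bash
python3 -c "
from st import *
st()"
```

```text
t 3.2333 tcp [ 0.5045 -0.0934  0.1059] along -175.1 across 482.2 yaw 99.53 z [ 0.001 -0.    -1.   ] F [-0.3  1.2 -0.3] Fy 1.22 gap 10.4 gf 0.3470579840359278 q6 [-0.4  -2.14]
```

play_rows(rows=[[[0, 0, 0], [0, 0.2, 0], 0.92], [[0, 0, 0], [0, 0, 0], 1.0], [[0, 0, 0], [0, 0, 0], 1.0], [[0, 0, 0], [0, 0, 0], 1.0]], grip_force=35)

```text
t: 3.57
tcp_pos: [0.5045, -0.0933, 0.106]
tool_rot: [-0.083, 0.997, -0.0, 0.0]
force: [-0.5, 1.3, 6.0]
finger_gap: 0.113
gripper_force: 35.0
```

```bash
python3 -c "
from st import *
st()"
```

```text
t 3.5667 tcp [ 0.5045 -0.0933  0.106 ] along -175.0 across 482.3 yaw 99.53 z [ 0.001 -0.    -1.   ] F [-0.5  1.3  6. ] Fy 1.36 gap 9.6 gf 35.027543138712645 q6 [-0.4  -2.14]
```

play_rows(rows=[[[0, 0, 0], [0, 0, -3], 1.0], [[0, 0, 0], [0, 0, -4], 1.0], [[0, 0, 0], [0, 0, -3.5], 1.0], [[0, 0, 0], [0, 0, 0], 1.0], [[0, 0, 0], [0, 0, 0], 1.0]])

```text
t: 3.98
tcp_pos: [0.5044, -0.0933, 0.1158]
tool_rot: [-0.083, 0.997, -0.0, 0.0]
force: [2.6, 0.1, -6.3]
finger_gap: 0.109
gripper_force: 34.2
```

```bash
python3 -c "
from st import *
st()"
```

```text
t 3.9833 tcp [ 0.5044 -0.0933  0.1158] along -175.0 across 482.2 yaw 99.53 z [ 0. -0. -1.] F [ 2.6  0.1 -6.3] Fy -0.34 gap 9.3 gf 34.18695140630007 q6 [-0.4  -2.14]
```

play_rows(rows=[[[0, 0, 0], [0, 2, 0], 1.0], [[0, 0, 0], [0, 5, 0], 1.0], [[0, 0, 0], [0, 8, 0], 1.0], [[0, 0, 0], [0, 9, 0], 1.0], [[0, 0, 0], [0, 9, 0], 1.0], [[0, 0, 0], [0, 9, 0], 1.0], [[0, 0, 0], [0, 8, 0], 1.0], [[0, 0, 0], [0, 5, 0], 1.0], [[0, 0, 0], [0, 3, 0], 1.0], [[0, 0, 0], [0, 2, 0], 1.0], [[0, 0, 0], [0, 0, 0], 1.0]])

```text
t: 4.9
tcp_pos: [0.4946, -0.0346, 0.1158]
tool_rot: [-0.083, 0.997, -0.001, 0.0]
force: [2.2, -3.1, -5.7]
finger_gap: 0.113
gripper_force: 34.3
```

```bash
python3 -c "
from st import *
st()"
```

```text
t 4.9 tcp [ 0.4946 -0.0346  0.1158] along -115.5 across 482.1 yaw 99.57 z [ 0.001 -0.001 -1.   ] F [ 2.2 -3.1 -5.7] Fy -3.39 gap 9.6 gf 34.31587195023894 q6 [-0.3  -2.03]
```

play_rows(rows=[[[0, 0, 0], [0, 3, 0], 1.0], [[0, 0, 0], [0, 3.5, 0], 1.0], [[0, 0, 0], [0, 3.5, 0], 1.0], [[0, 0, 0], [0, 3.5, 0], 1.0], [[0, 0, 0], [0, 3.5, 0], 1.0], [[0, 0, 0], [0, 3.5, 0], 1.0], [[0, 0, 0], [0, 3.5, 0], 1.0], [[0, 0, 0], [0, 3.5, 0], 1.0], [[0, 0, 0], [0, 3.5, 0], 1.0], [[0, 0, 0], [0, 3.5, 0], 1.0], [[0, 0, 0], [0, 3.5, 0], 1.0], [[0, 0, 0], [0, 1, 0], 1.0]])

```text
t: 5.9
tcp_pos: [0.4881, 0.0036, 0.1158]
tool_rot: [-0.083, 0.997, -0.001, 0.0]
force: [1.3, -5.9, -6.5]
finger_gap: 0.106
gripper_force: 34.3
```

```bash
python3 - <<'E'
from st import *
st()
p,d=snapshot("top"); np.savez("top2.npz",p=p,d=d); q,e=snapshot("side"); np.savez("side2.npz",p=q,d=e)
a=cv2.resize(p[225:300,138:292],(800,390),interpolation=cv2.INTER_CUBIC)
b=cv2.resize(q[175:285,275:475],(382,210),interpolation=cv2.INTER_CUBIC)
a=np.vstack([a,np.pad(b,((0,0),(0,418),(0,0)))]); cv2.imwrite("pics/both2.png",a[:,:,::-1])
m=np.zeros((420,560),bool);m[235:300,150:235]=1; P,u,v=cloud("top",d,m); hsv=cv2.cvtColor(p,cv2.COLOR_RGB2HSV)[v,u]
k=(P[:,2]>.064)&(P[:,2]<.074)&(hsv[:,2]>120); c,s,an=cv2.minAreaRect((P[k,:2]*1e3).astype(np.float32)); c=np.array(c); print(s,an,"along",c@YD,"across",c@XD)
E
```

```text
t 5.9 tcp [0.4881 0.0036 0.1158] along -76.7 across 482.1 yaw 99.57 z [ 0.001 -0.002 -1.   ] F [ 1.3 -5.9 -6.5] Fy -6.05 gap 9.0 gf 34.31047506630421 q6 [-0.22 -1.96]
(18.36410903930664, 20.162694931030273) 16.151342391967773 along 96.30140716247558 across 510.89262842407226
```

View pics/both2.png

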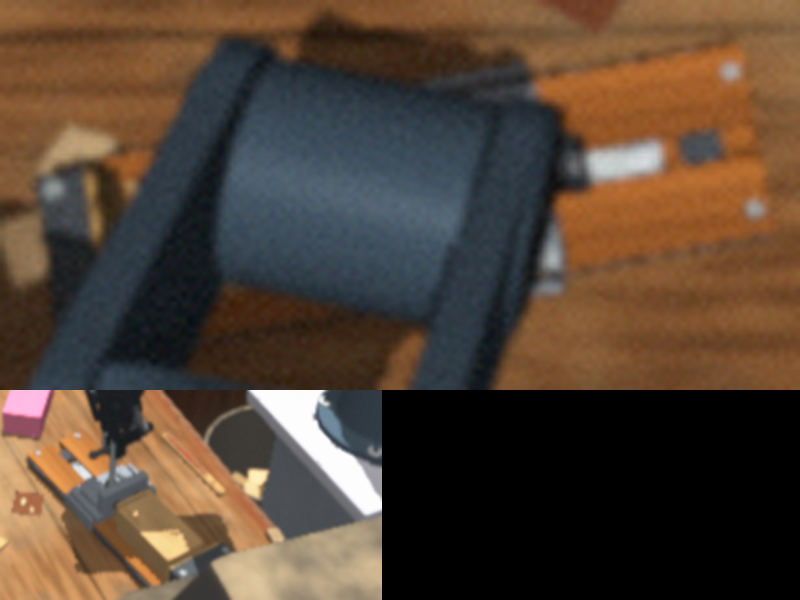

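The top view is blocked by the arm. The side inset at about (165,540) shows the block lying nearly flush toward the fixed jaw. I'll estimate the notch phase from the first pictures as a prior.

```bash
python3 - <<'E'
from st import *
mid=482.0
for n,f in(("top","top0"),("side","side0")):
    g=cv2.cvtColor(np.load(f+".npz")["p"],cv2.COLOR_RGB2GRAY).astype(np.float32)
    al=np.arange(-112,-30,.5)
    prof=np.zeros(len(al))
    for da in(-3,-1.5,0,1.5,3):
        X=np.array([np.r_[(YD*a+XD*(mid+da))*1e-3,.020] for a in al]); uv=proj(n,X).astype(np.float32)
        prof+=cv2.remap(g,uv[:,:1],uv[:,1:],cv2.INTER_LINEAR)[:,0]/5
    print(n,[(a,int(p)) for a,p in zip(al[::4],prof[::4])])
    for lo,hi in((-106,-70),(-104,-76)):
        k=(al>lo)&(al<hi); x=al[k]; A=np.c_[np.ones(k.sum()),x,np.cos(2*np.pi*x/12),np.sin(2*np.pi*x/12)]
        c=np.linalg.lstsq(A,prof[k],rcond=None)[0]; ph=np.arctan2(-c[3],-c[2])*12/2/np.pi; print(lo,hi,"amp",np.hypot(c[2],c[3]).round(1),"dark at along",[round(ph+12*j,1) for j in range(-8,-2)])
E
```

```text
top [(np.float64(-112.0), 176), (np.float64(-110.0), 176), (np.float64(-108.0), 173), (np.float64(-106.0), 168), (np.float64(-104.0), 166), (np.float64(-102.0), 169), (np.float64(-100.0), 175), (np.float64(-98.0), 181), (np.float64(-96.0), 181), (np.float64(-94.0), 177), (np.float64(-92.0), 173), (np.float64(-90.0), 173), (np.float64(-88.0), 173), (np.float64(-86.0), 171), (np.float64(-84.0), 168), (np.float64(-82.0), 166), (np.float64(-80.0), 167), (np.float64(-78.0), 170), (np.float64(-76.0), 173), (np.float64(-74.0), 175), (np.float64(-72.0), 176), (np.float64(-70.0), 174), (np.float64(-68.0), 172), (np.float64(-66.0), 174), (np.float64(-64.0), 178), (np.float64(-62.0), 180), (np.float64(-60.0), 178), (np.float64(-58.0), 173), (np.float64(-56.0), 167), (np.float64(-54.0), 167), (np.float64(-52.0), 173), (np.float64(-50.0), 175), (np.float64(-48.0), 169), (np.float64(-46.0), 147), (np.float64(-44.0), 109), (np.float64(-42.0), 86), (np.float64(-40.0), 89), (np.float64(-38.0), 120), (np.float64(-36.0), 142), (np.float64(-34.0), 153), (np.float64(-32.0), 156)]
-106 -70 amp 4.0 dark at
[... 940 characters left out ...]
64(-62.0), 159), (np.float64(-60.0), 157), (np.float64(-58.0), 152), (np.float64(-56.0), 149), (np.float64(-54.0), 146), (np.float64(-52.0), 142), (np.float64(-50.0), 140), (np.float64(-48.0), 136), (np.float64(-46.0), 134), (np.float64(-44.0), 132), (np.float64(-42.0), 130), (np.float64(-40.0), 128), (np.float64(-38.0), 125), (np.float64(-36.0), 125), (np.float64(-34.0), 123), (np.float64(-32.0), 122)]
-106 -70 amp 13.4 dark at along [np.float64(-92.4), np.float64(-80.4), np.float64(-68.4), np.float64(-56.4), np.float64(-44.4), np.float64(-32.4)]
-104 -76 amp 15.2 dark at along [np.float64(-92.4), np.float64(-80.4), np.float64(-68.4), np.float64(-56.4), np.float64(-44.4), np.float64(-32.4)]
```

play_rows(rows=[[[0, 0, 0], [0, 1.5, 0], 1.0], [[0, 0, 0], [0, 2, 0], 1.0], [[0, 0, 0], [0, 2, 0], 1.0], [[0, 0, 0], [0, 2, 0], 1.0], [[0, 0, 0], [0, 2, 0], 1.0], [[0, 0, 0], [0, 1, 0], 1.0], [[0, 0, 0], [0, 0, 0], 1.0]])

```text
t: 6.58
tcp_pos: [0.4863, 0.014, 0.1158]
tool_rot: [-0.083, 0.997, -0.001, 0.0]
force: [1.9, -3.6, -5.0]
finger_gap: 0.109
gripper_force: 34.3
```

play_rows(rows=[[[0, 0, 0], [0, 1, 0], 1.0], [[0, 0, 0], [0, 1.5, 0], 1.0], [[0, 0, 0], [0, 1.5, 0], 1.0], [[0, 0, 0], [0, 1, 0], 1.0], [[0, 0, 0], [0, 0, 0], 1.0], [[0, 0, 0], [0, 0, 0], 1.0]])

```text
t: 7.08
tcp_pos: [0.4855, 0.0188, 0.1158]
tool_rot: [-0.083, 0.997, -0.001, 0.0]
force: [1.5, -4.5, -5.7]
finger_gap: 0.112
gripper_force: 34.3
```

```bash
python3 - <<'E'
from st import *
st()
q,e=snapshot("side"); np.savez("side3.npz",p=q,d=e)
cv2.imwrite("pics/side3.png",cv2.resize(q[185:285,290:425],(800,592),interpolation=cv2.INTER_CUBIC)[:,:,::-1])
E
```

```text
t 7.0833 tcp [0.4855 0.0188 0.1158] along -61.3 across 482.0 yaw 99.56 z [ 0.    -0.001 -1.   ] F [ 1.5 -4.5 -5.7] Fy -4.68 gap 9.5 gf 34.3116900511086 q6 [-0.19 -1.93]
```

View pics/side3.png

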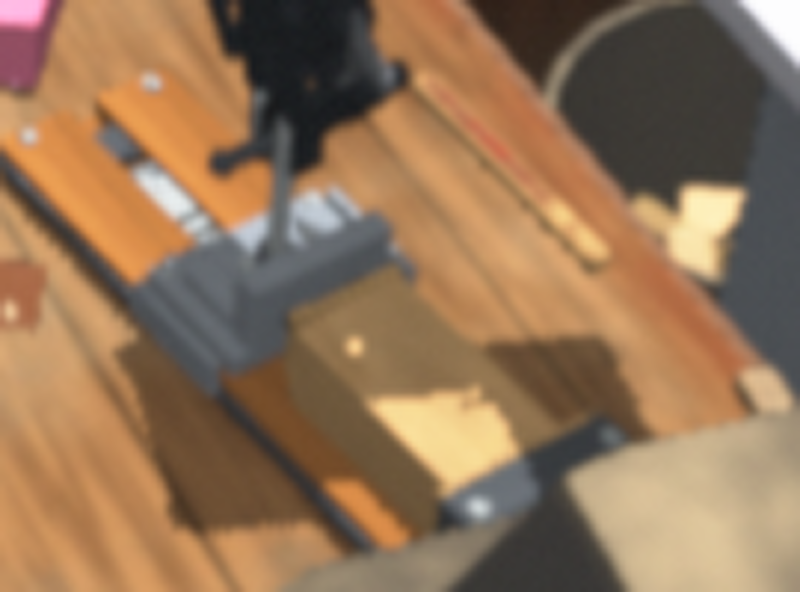

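The block is square and up against the fixed jaw: its edge runs parallel from (520,455) to (440,510), and the pad meets it at (290,320). Next I move close to the predicted notch, lower the bar to just above the lands and loosen the fingers so the bar's own spring does the feeling.

play_rows(rows=[[[0, 0, 0], [0, 1, 0], 1.0], [[0, 0, 0], [0, 1.2, 0], 1.0], [[0, 0, 0], [0, 0.5, 1], 1.0], [[0, 0, 0], [0, 0, 1], 1.0], [[0, 0, 0], [0, 0, 0.5], 1.0], [[0, 0, 0], [0, 0, 0], 1.0]])

```text
t: 7.63
tcp_pos: [0.4852, 0.0211, 0.1133]
tool_rot: [-0.083, 0.997, -0.001, 0.0]
force: [1.2, -6.6, -5.2]
finger_gap: 0.107
gripper_force: 34.4
```

```bash
python3 -c "
from st import *
st()"
```

```text
t 7.6333 tcp [0.4852 0.0211 0.1133] along -59.0 across 482.0 yaw 99.57 z [ 0.    -0.002 -1.   ] F [ 1.2 -6.6 -5.2] Fy -6.68 gap 9.1 gf 34.35905473306775 q6 [-0.19 -1.92]
```

play_rows(rows=[[[0, 0, 0], [0, 0, 0], 0.86], [[0, 0, 0], [0, 0, 0], 0.86], [[0, 0, 0], [0, 0, 0], 0.86]], grip_force=20)

```text
t: 7.88
tcp_pos: [0.4846, 0.022, 0.1135]
tool_rot: [-0.083, 0.997, -0.0, -0.0]
force: [0.5, -4.6, -1.2]
finger_gap: 0.14
gripper_force: 2.3
```

```bash
cat >> st.py <<'E'
def barz():
    # far end of the bar in the side view: triangulate row via plane across=516
    s=st(); q,e=snapshot("side")
    c=s["tcp_pos"][:2]@YD
    res=[]
    for a in np.arange(505,516,1.5):
        X=np.array([np.r_[YD*c+XD*a*1e-3,z] for z in np.arange(.10,.150,.0005)]); uv=proj("side",X).astype(np.float32)
        g=cv2.remap(q.astype(np.float32),uv[:,:1],uv[:,1:],cv2.INTER_LINEAR)[:,0].mean(1); res.append(g)
    g=np.mean(res,0); z=np.arange(.10,.150,.0005); w=np.clip(120-g,0,None)*(abs(z-.122)<.016); print("bar z",(w@z/w.sum()).round(4), g[::4].round())
E
python3 -c "
from st import *
barz()"
```

```text
t 7.8833 tcp [0.4846 0.022  0.1135] along -58.0 across 481.7 yaw 99.55 z [-0. -0. -1.] F [ 0.5 -4.6 -1.2] Fy -4.64 gap 11.9 gf 2.266806793631986 q6 [-0.19 -1.92]
bar z 0.1229 [150. 149. 148. 146. 142. 135. 123. 108.  92.  77.  67.  62.  63.  69.
  80.  95. 110. 121. 129. 133. 134. 134. 133. 132. 130.]
```

The bar now rests on a land: Fz fell to about −1 N and the bar reads z 0.123. I creep forward.

play_rows(rows=[[[0, 0, 0], [0, 0.5, 0], 0.86], [[0, 0, 0], [0, 0.5, 0], 0.86], [[0, 0, 0], [0, 0, 0], 0.86]])

```text
t: 8.18
tcp_pos: [0.4846, 0.0223, 0.1135]
tool_rot: [-0.084, 0.996, -0.001, -0.0]
force: [-0.4, -7.8, -1.6]
finger_gap: 0.141
gripper_force: 4.0
```

```bash
python3 -c "
from st import *
barz()"
```

```text
t 8.1833 tcp [0.4846 0.0223 0.1135] along -57.7 across 481.7 yaw 99.6 z [ 0.    -0.002 -1.   ] F [-0.4 -7.8 -1.6] Fy -7.58 gap 12.0 gf 4.037082516588271 q6 [-0.18 -1.92]
bar z 0.123 [150. 149. 147. 146. 142. 136. 125. 111.  95.  80.  69.  63.  63.  69.
  80.  95. 110. 122. 129. 132. 134. 134. 132. 131. 130.]
```

play_rows(rows=[[[0, 0, 0], [0, 0.5, 0], 0.86], [[0, 0, 0], [0, 0.5, 0], 0.86], [[0, 0, 0], [0, 0, 0], 0.86]])

```text
t: 8.48
tcp_pos: [0.4844, 0.0233, 0.1132]
tool_rot: [-0.084, 0.997, -0.001, -0.0]
force: [0.4, -8.5, -5.3]
finger_gap: 0.141
gripper_force: 4.0
```

```bash
python3 -c "
from st import *
barz()"
```

```text
t 8.4833 tcp [0.4844 0.0233 0.1132] along -56.7 across 481.7 yaw 99.59 z [-0.    -0.002 -1.   ] F [ 0.4 -8.5 -5.3] Fy -8.41 gap 12.0 gf 3.9924748172052205 q6 [-0.18 -1.92]
bar z 0.1225 [150. 149. 147. 145. 141. 133. 121. 105.  89.  75.  66.  62.  64.  71.
  83.  97. 112. 123. 130. 133. 133. 133. 132. 131. 131.]
```

Fz jumped to −5 N, so the land no longer carries the tooth and finger friction is holding the bar up. I ease off the push to let it drop.

play_rows(rows=[[[0, 0, 0], [0, -1, 0], 0.85], [[0, 0, 0], [0, -0.8, 0], 0.85], [[0, 0, 0], [0, 0, 0], 0.85], [[0, 0, 0], [0, 0, 0], 0.85]])

```text
t: 8.87
tcp_pos: [0.4844, 0.0231, 0.1134]
tool_rot: [-0.083, 0.997, 0.0, -0.0]
force: [-0.1, -0.3, -0.2]
finger_gap: 0.151
gripper_force: 0.0
```

```bash
python3 -c "
from st import *
barz()"
```

```text
t 8.8667 tcp [0.4844 0.0231 0.1134] along -56.9 across 481.6 yaw 99.52 z [-0.     0.001 -1.   ] F [-0.1 -0.3 -0.2] Fy -0.27 gap 12.8 gf 0.0 q6 [-0.18 -1.92]
bar z 0.1203 [150. 149. 146. 142. 134. 122. 106.  90.  76.  66.  62.  65.  73.  87.
 102. 116. 126. 132. 134. 134. 133. 132. 131. 130. 129.]
```

play_rows(rows=[[[0, 0, 0], [0, 0, 0], 0.85], [[0, 0, 0], [0, 0, 0], 0.85], [[0, 0, 0], [0, 0, 0], 0.85], [[0, 0, 0], [0, 0, 0], 0.85]])

```text
t: 9.25
tcp_pos: [0.4847, 0.0226, 0.1133]
tool_rot: [-0.083, 0.997, 0.0, -0.0]
force: [-0.1, 0.6, 0.0]
finger_gap: 0.153
gripper_force: 0.0
```

```bash
python3 -c "
from st import *
barz()"
```

```text
t 9.25 tcp [0.4847 0.0226 0.1133] along -57.4 across 481.9 yaw 99.54 z [-0.  0. -1.] F [-0.1  0.6  0. ] Fy 0.57 gap 13.0 gf 0.0 q6 [-0.18 -1.92]
bar z 0.1197 [150. 148. 146. 141. 131. 118. 102.  86.  73.  65.  62.  66.  76.  91.
 107. 119. 128. 132. 134. 134. 133. 133. 132. 130. 129.]
```

play_rows(rows=[[[0, 0, 0], [0, 0.7, 0], 0.85], [[0, 0, 0], [0, 0.7, 0], 0.85], [[0, 0, 0], [0, 0.5, 0], 0.85], [[0, 0, 0], [0, 0.4, 0], 0.85], [[0, 0, 0], [0, 0.4, 0], 0.85], [[0, 0, 0], [0, 0, 0], 0.85]])

```text
t: 9.8
tcp_pos: [0.4845, 0.0243, 0.1131]
tool_rot: [-0.083, 0.997, -0.001, 0.0]
force: [1.1, -6.0, -3.6]
finger_gap: 0.151
gripper_force: 2.8
```

```bash
python3 -c "
from st import *
barz()"
```

```text
t 9.8 tcp [0.4845 0.0243 0.1131] along -55.8 across 481.9 yaw 99.57 z [ 0.    -0.002 -1.   ] F [ 1.1 -6.  -3.6] Fy -6.11 gap 12.8 gf 2.813923278263246 q6 [-0.18 -1.92]
bar z 0.1204 [150. 148. 146. 141. 133. 119. 103.  87.  73.  64.  61.  62.  69.  81.
  96. 112. 123. 130. 133. 133. 133. 132. 131. 130. 130.]
```

play_rows(rows=[[[0, 0, 0], [0, 0.4, 0], 0.85], [[0, 0, 0], [0, 0.4, 0], 0.85], [[0, 0, 0], [0, 0, 0], 0.85], [[0, 0, 0], [0, -1.5, 0], 0.85], [[0, 0, 0], [0, -0.8, 0], 0.85], [[0, 0, 0], [0, 0, 0], 0.85], [[0, 0, 0], [0, 0, 0], 0.85], [[0, 0, 0], [0, 0, 0], 0.85]])

```text
t: 10.52
tcp_pos: [0.4845, 0.024, 0.1134]
tool_rot: [-0.083, 0.997, 0.0, 0.0]
force: [0.1, 0.2, 0.5]
finger_gap: 0.148
gripper_force: 0.0
```

```bash
python3 -c "
from st import *
barz()"
```

```text
t 10.5167 tcp [0.4845 0.024  0.1134] along -56.0 across 481.9 yaw 99.53 z [ 0.  0. -1.] F [0.1 0.2 0.5] Fy 0.21 gap 12.6 gf 0.0 q6 [-0.18 -1.92]
bar z 0.1165 [148. 144. 135. 122. 105.  87.  73.  64.  61.  62.  69.  81.  97. 112.
 123. 131. 134. 135. 135. 134. 133. 132. 131. 130. 129.]
```

The bar fell to about z 0.116, which is fully down. I open, rise clear and move aside to check.

play_rows(rows=[[[0, 0, 0], [0, 0, 0], 0.75], [[0, 0, 0], [0, 0, 0], 0.65], [[0, 0, 0], [0, 0, 0], 0.6], [[0, 0, 0], [0, 0, -10], 0.6], [[0, 0, 0], [0, 0, -25], 0.6], [[0, 0, 0], [0, 0, -35], 0.6], [[0, 0, 0], [0, 0, -35], 0.6], [[0, 0, 0], [0, 0, -25], 0.6], [[0, 0, 0], [0, -35, 0], 0.6], [[0, 0, 0], [0, -38, 0], 0.6], [[0, 0, 0], [0, -38, 0], 0.6], [[0, 0, 0], [0, -38, 0], 0.6]])

```text
t: 11.57
tcp_pos: [0.5093, -0.1244, 0.2438]
tool_rot: [-0.084, 0.996, -0.0, 0.0]
force: [1.4, 0.2, 0.3]
finger_gap: 0.401
gripper_force: 0.0
```

play_rows(rows=[[[0, 0, 0], [0, -38, 0], 0.6], [[0, 0, 0], [0, -38, 0], 0.6], [[0, 0, 0], [0, -38, 0], 0.6], [[0, 0, 0], [0, -25, 0], 0.6], [[0, 0, 0], [0, 0, 0], 0.6]])

```text
t: 11.98
tcp_pos: [0.5333, -0.2663, 0.2432]
tool_rot: [-0.081, 0.997, -0.002, 0.001]
force: [0.1, -0.1, 0.0]
finger_gap: 0.398
gripper_force: 0.0
```

```bash
python3 - <<'E'
from st import *
s=st()
p,d=snapshot("top"); np.savez("top4.npz",p=p,d=d); q,e=snapshot("side"); np.savez("side4.npz",p=q,d=e)
a=cv2.resize(p[225:300,138:292],(800,390),interpolation=cv2.INTER_CUBIC)
b=cv2.resize(q[175:285,275:475],(382,210),interpolation=cv2.INTER_CUBIC)
a=np.vstack([a,np.pad(b,((0,0),(0,418),(0,0)))]); cv2.imwrite("pics/both4.png",a[:,:,::-1])
m=np.zeros((420,560),bool);m[225:300,138:292]=1
for nm,dd in(("start",np.load("top0.npz")["d"]),("now",d)):
    P,u,v=cloud("top",dd,m); k=P[:,2]>.105; k&=P[:,2]<.14
    print(nm,"bar z",P[k,2].mean().round(4),"z75",np.percentile(P[k,2],75).round(4),"along",np.median(P[k,:2]@YD*1e3).round(1),"n",k.sum())
    hs=(P[:,2]>.062)&(P[:,2]<.0735)&(u>155)&(u<(222 if nm=="start" else 215)); c,sz,an=cv2.minAreaRect((P[hs,:2]*1e3).astype(np.float32)); c=np.array(c); print(" blank",np.round(sz,1),round(an,2),"along",(c@YD).round(1),"across",(c@XD).round(1))
E
```

```text
t 11.9833 tcp [ 0.5333 -0.2663  0.2432] along -350.4 across 482.2 yaw 99.26 z [ 0.002 -0.004 -1.   ] F [ 0.1 -0.1  0. ] Fy -0.11 gap 33.8 gf 0.0 q6 [-0.65 -2.38]
start bar z 0.1202 z75 0.1212 along -175.7 n 143
 blank [ 85.3 163.7] 15.41 along 36.9 across 487.5
now bar z 0.1201 z75 0.122 along -58.7 n 143
 blank [ 87.1 152.4] 7.4 along 36.1 across 477.4
```

View pics/both4.png

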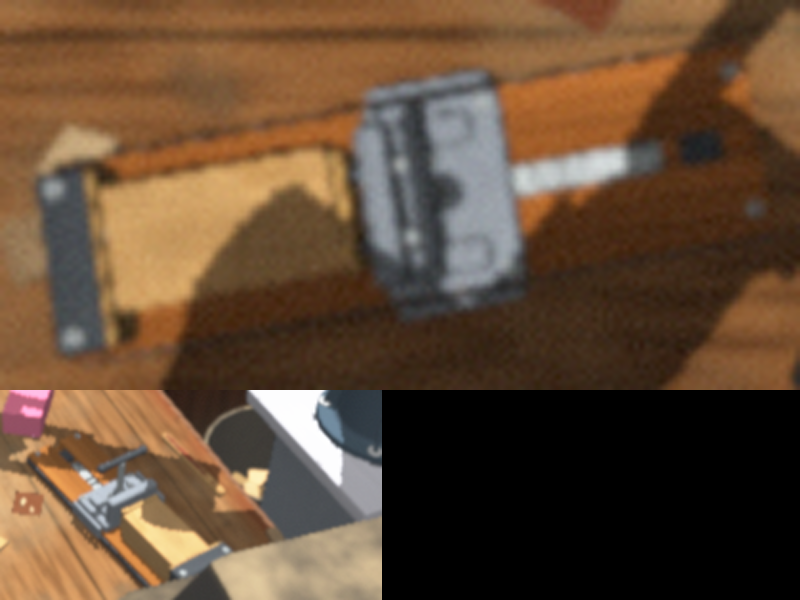

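The bar is back at its starting height (0.1201 m against 0.1202), so the tooth is fully down. The jaw travelled about 117 mm, which puts the pad squeeze at about 6 mm of its 18. The block is square and flush with the fixed jaw at crop (100,245), so I hand in.

```bash
python3 -c "
from station import *
print(sign_off())"
```

```text
the job is handed in; nothing more can be done
None
```

The block is clamped square against the fixed jaw, with the tooth fully down in a notch and the pad squeezed by about 6 of its 18 mm. I handed the job in at about 12 s, and sign-off returned no verdict.

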